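# Fetch the bearing from behind the crowded stand

## Robot

A 6-joint arm with a two-finger parallel gripper is mounted at the origin on a cart in front of the work surface, level with it; the furniture and walls round the work are solid. World frame = base frame: x ahead of the robot, y to its left, z up, the work surface at z = 0. Lengths are in m, angles in rad, forces in N, time in s.
With the tool pointing down it reaches from about 0.3 to 0.775 m from the base axis. Payload 14.6 kg.
Tool frame: the origin (TCP) lies midway between the tips of the shut fingers; the grasp point (between the pads) lies 19 mm behind it; z points along the fingers, y is the direction in which the jaws open and shut (so a half turn about z gives the same grasp; the last joint's range is limited). The gripper opens to 94 mm and grips with 3 to 60 N. Pads are 16 mm wide; open, the fingers measure 119 mm over their backs; the gripper's body (75 mm by 177 mm) begins 78 mm behind the grasp point.
Start: joints at [1.264, 0.3, 1.521, -0, 1.321, -0.067], TCP at [0.131, 0.534, 0.205] pointing down, gripper open.
Joint ranges: [-3.03, 3.03], [-0.79, 2.21], [0.23, 2.52], [-1.04, 4.18], [0, 3.07], [-2.55, 2.55]. Speed limits (rad/s): [2.22, 2.22, 2.57, 3.14, 3.14, 3.14].

## Interface

Orientations are given as [roll, pitch, yaw] about the fixed x, y, z axes, in that order (R = Rz(yaw) Ry(pitch) Rx(roll)).
In Python, from station import readout, imaging, job gives the robot as it stands.
- The arm moves only by the tool arm_command, never from a script. Its argument "increments" is a list of rows, each an object with "gripper": the opening, from 0 (shut) to 1 (fully open); "slide": the shift along the world's x, y, z in m, a list of three; "yaw": the turn about the world's z in rad. A call has 1 to 8 rows; each row is the pose to reach, as a shift and turn from the pose commanded when the call began; what a row does not reach only later rows make up. A row lasts 1/8 s, in which the tool goes at most 62.5 mm and 10.7 degrees, less where a joint would pass 70% of its speed; a pose out of reach is approached as far as the arm can. A call with a gripper value outside its range is refused whole. The fingers move at their own pace and stop on an object; "grip_force" is the grip in N (left out, the last holds). Time passes only in rows, so rows that repeat a pose let the fingers close. It gives the time, the measured TCP pose, the force and the opening at its end, in the units of the state.
- readout.get_obs(): the state, without advancing time (a new reading comes with each control period).
- imaging.camera(name): name is "scene" or "top"; returns a dict with "color" (400x640x3 uint8, red, green, blue), "mtx" (3x3 intrinsics, pixels), "rvec" (rotation vector, rad) and "tvec" (3), from world to camera coordinates, as OpenCV has them. Camera axes: x right, y down, z forward; pixel columns grow to the right and rows downward; lengths in m; the calibration is good to about 2 mm. A picture is of the moment at which its call begins. There is no depth.
- job.hand_in(): hands the job in, once; it reports no verdict.
The state is a dict: "time_s": time; "qpos": joint angles; "joint_vel": joint speeds; "tau": joint torques, N m; "ee_pos": TCP position; "eef_rot": TCP orientation; "force": force on the tool from outside, world axes, zero at the start; "moment": the same for the moment, N m; "grip_width": finger opening in m.
Only numpy, scipy, OpenCV 4.12 (cv2) and the standard library are available. Lean on these libraries where they do the work, as an engineer would, in place of code of your own. Each camera call takes 0.05 s, during which the arm holds its last target. There are 200 camera calls.

## Task

The ball bearing at the back of the aluminium parts stand is hemmed in by the motor coil, the wire spool and the dropper bottle. First move these three onto the black rubber mat, standing upright; then take the bearing and lay it flat, centred, on the round steel anvil. Finally put the coil, the spool and the bottle back on the stand, upright, each exactly where it stood at the start (which way round does not matter).

Things in the scene. Friction and masses are not known exactly. Their poses are not given: they have to be found in the camera images.
- coil: Motor coil, loose, 0.17-0.33 kg, upright: cream round body 66 mm across, 65 mm high; brown terminal block low on its side (to 38 mm along own -y); collar 34 mm across at 65-71 mm; on top a black shaft 11.6 mm thick at 71-99 mm above the underside, to grip from above. Origin: underside, z up; body and shaft axis 4 mm from it along own +y. Any yaw.
- spool: Spool of bright metal wire, loose, 0.25 to 0.48 kg, standing on its flange: a cylinder 61 mm across and 50 mm high, gripped round its flanges. Origin: centre of its underside, z up.
- bottle: Slim closed dropper bottle, loose, 0.05 to 0.1 kg, standing: white round body 27 mm across up to 63 mm, then a thin tapering cap (16 mm across at its foot) up to 102 mm. Origin: centre of its underside, z up.
- ball_bearing: Steel ball bearing, loose, 0.06 kg, lying flat: 37 mm across, 12 mm thick, small bore. It lies at the back middle of the stand. Origin: centre of its underside, z up.
- stand: Fixed aluminium plate 140 (x) by 200 (y) mm, top at 6 mm; low back lip, its top at 18 mm, its face at x = 65 mm. Origin: underside centre, z up, +x to its back, away from the robot within 0.2 rad. In its frame, mm: bearing at (40, 0); coil, spool, bottle in any order on grey discs at (-28, 0), (24, 60), (24, -60), each within 3. Fixed bush (17 high) at (-56, 84), bolt (42 high) at (-56, -84).
- mat: Black rubber mat, fixed, the side area: 110 mm (its x) by 200 mm (its y), 4 mm thick, empty. Origin: centre of its underside; z up; +x away from the robot within 0.2 rad. Stand and mat lie side by side, either one on the left.
- anvil: Low round steel anvil, fixed near the front edge of the bench: flat top 62 mm across, 14 mm above the bench, foot 68 mm across. Origin: centre of its underside, z up. (Round the work: a tall teal machine fills the right end of the bench beyond y = -0.43 m, a press the left beyond y = 0.19 m, both to be passed in front.)
Things that resemble listed ones, but are neither listed nor needed, are in the scene too. Of the things that look like the spool, the larger one is meant. What is shaped like the bottle but red is not meant.

How it is judged:
On the way, in this order (a step that is already met when the one before it is completed fails the run):
1. coil, spool and bottle all stand upright on the mat while the bearing is still in its place on the stand (x of coil in the frame of mat between -0.058 and 0.058 m and y of coil in the frame of mat between -0.103 and 0.103 m and z of coil in the frame of mat between 0 and 0.009 m and angle between each of coil, spool, bottle's own z axis and vertical below 0.12 rad and linear speed of each of coil, spool, bottle below 0.03 m/s and x of spool in the frame of mat between -0.058 and 0.058 m and y of spool in the frame of mat between -0.103 and 0.103 m and z of spool in the frame of mat between 0 and 0.009 m and x of bottle in the frame of mat between -0.058 and 0.058 m and y of bottle in the frame of mat between -0.103 and 0.103 m and z of bottle in the frame of mat between 0 and 0.009 m and distance of ball_bearing from where it was at the start of the episode below 0.02 m), for 0.2 s.
2. the bearing lies flat on the anvil while coil, spool and bottle are still on the mat (horizontal distance between ball_bearing and anvil below 0.012 m and z of ball_bearing in the frame of anvil between 0.01 and 0.018 m and angle between each of ball_bearing, coil, spool, bottle's own z axis and vertical below 0.12 rad and linear speed of each of ball_bearing, coil, spool, bottle below 0.03 m/s and contact force between the fingers and ball_bearing below 0.1 N and x of coil in the frame of mat between -0.058 and 0.058 m and y of coil in the frame of mat between -0.103 and 0.103 m and z of coil in the frame of mat between 0 and 0.009 m and x of spool in the frame of mat between -0.058 and 0.058 m and y of spool in the frame of mat between -0.103 and 0.103 m and z of spool in the frame of mat between 0 and 0.009 m and x of bottle in the frame of mat between -0.058 and 0.058 m and y of bottle in the frame of mat between -0.103 and 0.103 m and z of bottle in the frame of mat between 0 and 0.009 m), for 0.2 s.
At the end, for the whole second after the job is handed in: The bearing lies flat on the anvil, centred within 12 mm; coil, spool and bottle stand upright on the stand, the origin of each within 15 mm of where it was at the start; everything released and at rest (horizontal distance between ball_bearing and anvil below 0.012 m and z of ball_bearing in the frame of anvil between 0.01 and 0.018 m and angle between each of ball_bearing, coil, spool, bottle's own z axis and vertical below 0.12 rad and linear speed of each of ball_bearing, coil, spool, bottle below 0.03 m/s and distance of each of coil, spool, bottle from where it was at the start of the episode below 0.015 m); the robot touches nothing.
It also fails if it takes over 141 s, if anything falls off the work surface, if the arm or the gripper's body presses on something with over 40 N, if the wrist force passes 120 N, or if a joint passes its speed limit or range.

## Working session

There is one attempt and no reset: what is moved stays moved. The work goes in short steps, Python scripts to look and compute and a tool call to move; the robot and the scene stay as the last step left them, time stands still between calls to the robot, and variables do not carry over. Pictures are saved under pics/ and viewed, about 12 in all and at most 16, crops included, and the job is handed in when it is done.

Besides the shell and the picture viewer there is one more tool, called as name([rows], argument=value, ...), one row to a line, values as JSON. arm_command: Moves the arm, as the interface text tells. Its arguments: {"type":"object","properties":{"increments":{"type":"array","items":{"type":"object","properties":{"gripper":{"type":"number"},"slide":{"type":"array","items":{"type":"number"}},"yaw":{"type":"number"}}}},"grip_force":{"type":"number"}},"required":["increments"]}

```bash
ls; mkdir -p pics; python3 - <<'E'
from station import readout, imaging
import cv2,numpy as np
print(readout.get_obs())
for n in("scene","top"):
    c=imaging.camera(n);cv2.imwrite(f"pics/a_{n}.png",c["color"][:,:,::-1])
    np.savez(f"a_{n}.npz",**c)
    print(n,c["mtx"],c["rvec"],c["tvec"])
E
```

```text
pics
{'time_s': 0.0, 'qpos': array([ 1.26441800e+00,  3.00485182e-01,  1.52160195e+00, -2.29037864e-05,
        1.32069673e+00, -6.65729013e-02]), 'joint_vel': array([-2.99544144e-04, -6.71249477e-05, -1.16798870e-03, -1.29093830e-04,
       -3.88938138e-04,  5.15325617e-04]), 'tau': array([ 2.36655571e-03, -5.31807518e+01, -3.52739561e+01,  7.09346076e-02,
        2.43303092e-02, -9.79320271e-05]), 'ee_pos': array([0.13054458, 0.53400311, 0.20486978]), 'eef_rot': array([-3.14040261e+00, -5.71084580e-05,  2.90179288e+00]), 'force': array([ 0.93591885, -0.28418637, -0.64297081]), 'moment': array([-0.00617878, -0.02383056,  0.02691485]), 'grip_width': 0.09380765452524861}
scene [[444.40851109   0.         321.58320174]
 [  0.         444.40851109 203.25474941]
 [  0.           0.           1.        ]] [ 1.99933581 -0.99040834  0.51114919] [-0.36110691  0.26969029  0.85885189]
top [[519.0475588    0.         320.03916541]
 [  0.         519.0475588  193.25174564]
 [  0.           0.           1.        ]] [ 2.1382713  -2.20139304  0.1002358 ] [-0.00660239  0.57980225  1.17089727]
```

View pics/a_scene.png

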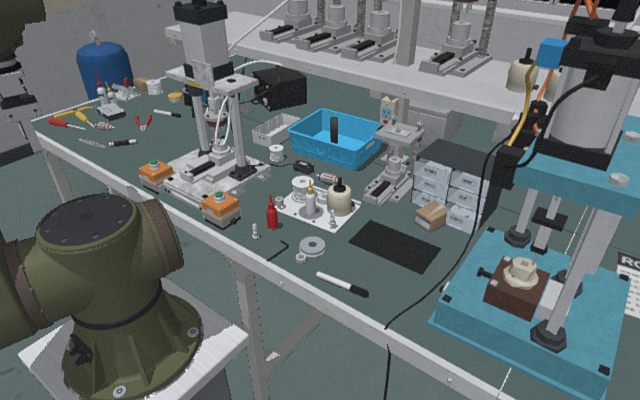

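View pics/a_top.png

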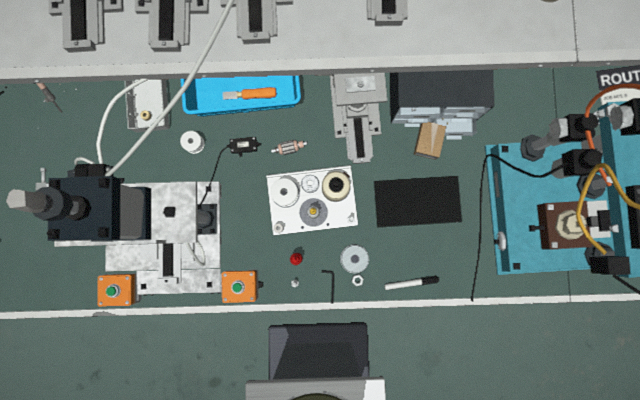

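The top view shows the stand at (312,200), with the spool at (285,190), the coil at (337,183), the bottle at (313,210) and the bearing at (311,184). The mat is at (418,201) and the anvil at (355,259). The look-alikes are a loose spool at (192,142), off the stand, and a red bottle at (297,258). I'll check them in one enlarged crop.

```bash
cat > h.py <<'E'
import cv2,numpy as np
def load(f): return dict(np.load(f))
def px2w(c,uv,z):
    R,_=cv2.Rodrigues(c["rvec"]);t=c["tvec"].reshape(3)
    d=R.T@np.linalg.inv(c["mtx"])@np.array([uv[0],uv[1],1.]); o=-R.T@t
    return o+d*(z-o[2])/d[2]
def w2px(c,P): return cv2.projectPoints(np.atleast_2d(np.array(P,float)),c["rvec"],c["tvec"],c["mtx"],None)[0][:,0]
def snap(n,f):
    from station import imaging
    c=imaging.camera(n); np.savez(f,**c); return c
def crop(c,x0,y0,x1,y1,s,f):
    im=cv2.resize(c["color"][y0:y1,x0:x1,::-1],None,fx=s,fy=s,interpolation=cv2.INTER_CUBIC)
    for x in range(-(-x0//20)*20,x1,20): cv2.putText(im,str(x),((x-x0)*s,10),0,.35,(0,0,255)); cv2.line(im,((x-x0)*s,12),((x-x0)*s,20),(0,0,255))
    for y in range(-(-y0//20)*20,y1,20): cv2.putText(im,str(y),(0,(y-y0)*s),0,.35,(0,0,255)); cv2.line(im,(22,(y-y0)*s),(30,(y-y0)*s),(0,0,255))
    cv2.imwrite(f,im)
E
python3 - <<'E'
from h import *
c=load("a_top.npz")
a=c["color"][160:285,260:375]
b=c["color"]
crop(c,255,155,455,285,4,"pics/b.png")
g=cv2.cvtColor(b,cv2.COLOR_RGB2GRAY)
for nm,m in(("stand",g>170),("mat",b.max(2)<45)):
    m=m.astype(np.uint8); m[:160]=0;m[240:]=0;m[:,:262]=0;m[:,475:]=0
    if nm=="stand": m[:,362:]=0
    if nm=="mat": m[:,:368]=0; m[:,466:]=0
    p=cv2.findNonZero(m); r=cv2.minAreaRect(p); print(nm,r)
    z=.006 if nm=="stand" else .004
    for q in cv2.boxPoints(r): print(q,px2w(c,q,z)[:2])
R,_=cv2.Rodrigues(c["rvec"]);print(-R.T@c["tvec"].reshape(3))
E
```

```text
stand ((316.7990417480469, 197.01202392578125), (64.70973205566406, 96.53263092041016), 83.21102905273438)
[265.0464  170.58972] [0.6390881  0.10496354]
[360.90216 159.17831] [ 0.65961059 -0.12238341]
[368.5517  223.43433] [ 0.5072985  -0.13472466]
[272.69592 234.84573] [0.4871891  0.08991791]
mat ((417.2597961425781, 200.75259399414062), (45.880191802978516, 83.8663330078125), 86.33221435546875)
[373.945   180.54199] [ 0.60807011 -0.15144329]
[457.6396  175.17697] [ 0.61499248 -0.34930112]
[460.5746 220.9632] [ 0.50689474 -0.35029528]
[376.88    226.32822] [ 0.50004327 -0.15411842]
[ 0.46393556 -0.02666449  1.22117462]
```

View pics/b.png

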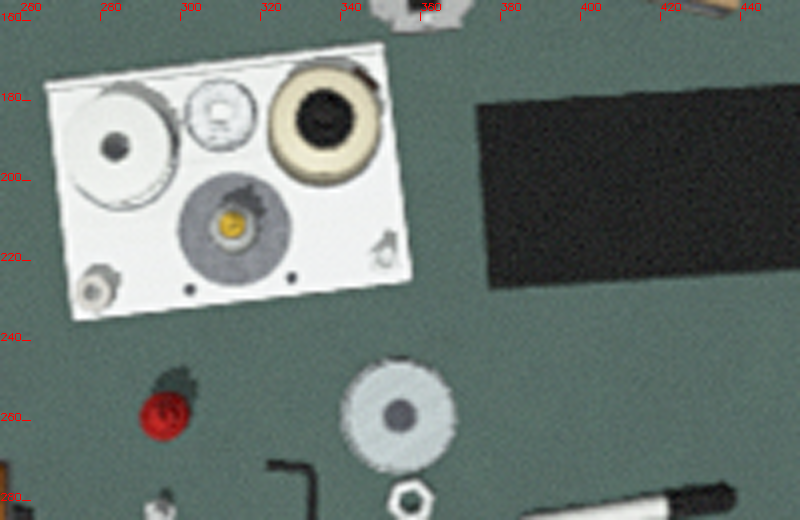

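```bash
python3 - <<'E'
from h import *
c=load("a_top.npz")
q=lambda x,y:(255+x/4-.375,155+y/4-.375)
W=lambda x,y,z:px2w(c,q(x,y),z)[:2]
# stand corners: front corners z=.006, back corners on lip z=.018
fl,fr,bl,br=W(74,320,.006),W(411,280,.006),W(46,83,.018),W(382,43,.018)
print("corners",fl,fr,bl,br, np.linalg.norm(fl-fr),np.linalg.norm(bl-fl),np.linalg.norm(br-fr))
yv=(fl-fr+bl-br);psi=np.arctan2(-yv[0],yv[1]);o=(fl+fr+bl+br)/4
print("stand",o,psi)
Rm=np.array([[np.cos(psi),-np.sin(psi)],[np.sin(psi),np.cos(psi)]])
for n,p,z in(("spool",(123,148),.056),("coilbody",(325,124),.071),("coilshaft",(325,117),.09),("bottletop",(232,224),.108),("bottlesh",(233,232),.069),("disc",(235,229),.006),("bearing",(221,116),.018),("bolt",(386,235),.048)):
    w=W(*p,z); print(n,w.round(4),"stand",((Rm.T@(w-o))*1000).round(1))
for n,s in(("spool",(24,60)),("coil",(24,-60)),("bottle",(-28,0)),("bearing",(40,0))): print("nominal",n,o+Rm@np.array(s)/1000)
print("anvil",W(399,415,.014),"mat",px2w(c,(417.26,200.75),.004)[:2])
print("bench front",px2w(c,(100,315),0),px2w(c,(400,303),0),"button",px2w(c,(115,300),.05))
# overlay check in scene cam
s=load("a_scene.npz")
crop(s,250,160,450,280,4,"pics/c.png")
E
```

```text
corners [0.48767393 0.0889055 ] [ 0.50527788 -0.1085177 ] [0.62599743 0.10135179] [ 0.64377433 -0.09570492] 0.19820650581058422 0.13888232936159914 0.13908786436496823
stand [ 0.56568089 -0.00349133] 0.08945048399911895
spool [0.5826 0.0546] stand [22.1 56.3]
coilbody [ 0.5912 -0.0594] stand [ 20.5 -57.9]
coilshaft [ 0.593  -0.0589] stand [ 22.2 -57.7]
bottletop [ 0.5346 -0.0067] stand [-31.2  -0.4]
bottlesh [ 0.5326 -0.0064] stand [-33.2   0. ]
disc [ 0.5381 -0.0065] stand [-27.7  -0.6]
bearing [ 6.036e-01 -4.000e-04] stand [38.  -0.3]
bolt [ 0.5297 -0.0925] stand [-43.8 -85.4]
nominal spool [0.58422507 0.05841273]
nominal coil [ 0.59494481 -0.0611075 ]
nominal bottle [ 0.53779284 -0.00599261]
nominal bearing [6.05520971e-01 8.19157254e-05]
anvil [ 0.42745784 -0.09828106] mat [ 0.55727553 -0.25128868]
bench front [0.31378835 0.49431171 0.        ] [ 0.32154869 -0.20102319  0.        ] button [0.35184386 0.43989929 0.05      ]
```

View pics/c.png

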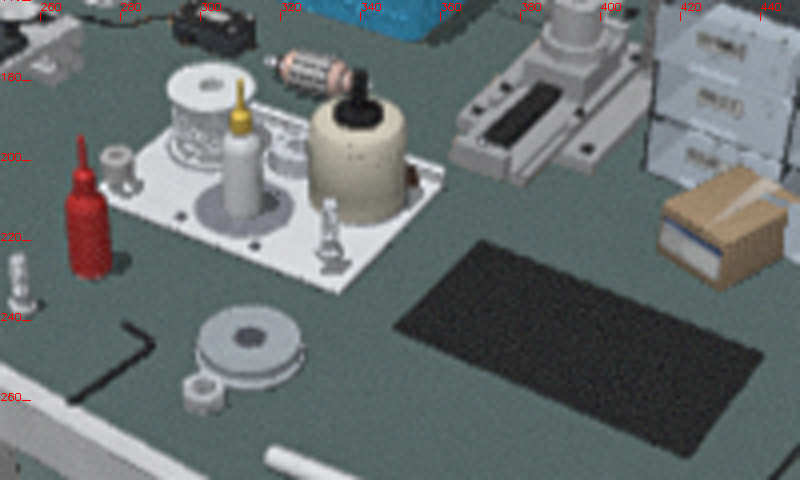

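arm_command([
  {"slide":[0.03,-0.06,0.01],"yaw":-0.18},
  {"slide":[0.05,-0.12,0.02],"yaw":-0.36},
  {"slide":[0.07,-0.17,0.02],"yaw":-0.54},
  {"slide":[0.09,-0.23,0.02],"yaw":-0.72},
  {"slide":[0.11,-0.28,0.02],"yaw":-0.9},
  {"slide":[0.13,-0.34,0.02],"yaw":-1.08},
  {"slide":[0.15,-0.39,0.02],"yaw":-1.26},
  {"slide":[0.17,-0.45,0.02],"yaw":-1.44},
])

```text
invalid input
```

The crop confirms the scene: white bottle at crop (242,170), big spool at (210,115) and coil at (358,160), all on the stand. The red bottle at (88,220) is off the stand, so it isn't the one meant. The anvil is at (249,340). I'll retry the move with gripper values in every row.

arm_command([
  {"gripper":1,"slide":[0.03,-0.06,0.01],"yaw":-0.18},
  {"gripper":1,"slide":[0.05,-0.12,0.02],"yaw":-0.36},
  {"gripper":1,"slide":[0.07,-0.17,0.02],"yaw":-0.54},
  {"gripper":1,"slide":[0.09,-0.23,0.02],"yaw":-0.72},
  {"gripper":1,"slide":[0.11,-0.28,0.02],"yaw":-0.9},
  {"gripper":1,"slide":[0.13,-0.34,0.02],"yaw":-1.08},
  {"gripper":1,"slide":[0.15,-0.39,0.02],"yaw":-1.26},
  {"gripper":1,"slide":[0.17,-0.45,0.02],"yaw":-1.44},
], grip_force=15)

```text
time_s: 1.1
ee_pos: [0.3001, 0.0852, 0.2256]
eef_rot: [3.141, -0.0, 1.462]
force: [1.9, 0.4, 0.6]
grip_width: 0.0939
```

```bash
python3 - <<'E'
from h import *
s=load("a_scene.npz");o=np.array([.56568,-.00349]);p=.0894
Rm=np.array([[np.cos(p),-np.sin(p)],[np.sin(p),np.cos(p)]])
q=lambda x,y:(250+x/4-.375,160+y/4-.375)
for n,x,z in(("spooltop",(211,89),.056),("bottletip",(240,83),.108),("bottle base ctr",(242,208),.006),("shafttop",(360,73),.105),("bearing",(291,140),.018),("anvil",(249,340),.014),("standFR",(340,292),.006)):
    w=px2w(s,q(*x),z)[:2];print(n,w.round(4),(Rm.T@(w-o)*1000).round(1))
for f,a in((.056,"sp"),): pass
for n,xy in(("spool",(24,60)),("coil",(24,-60)),("bottle",(-28,0))):
  w=o+Rm@np.array(xy)/1e3
  print(n,w)
E
```

```text
spooltop [0.577  0.0529] [16.4 55.1]
bottletip [ 0.5312 -0.0106] [-35.  -4.]
bottle base ctr [ 0.5341 -0.0076] [-31.8  -1.3]
shafttop [ 0.5913 -0.0619] [ 20.3 -60.5]
bearing [0.6051 0.0049] [40.   4.8]
anvil [ 0.4226 -0.1022] [-151.3  -85.5]
standFR [ 0.5012 -0.1131] [ -74.  -103.5]
spool [0.5842273  0.05841313]
coil [ 0.59494101 -0.06110765]
bottle [ 0.53779182 -0.00598987]
```

arm_command([
  {"gripper":0.55,"slide":[0.03,-0.01,0],"yaw":-0.17},
  {"gripper":0.55,"slide":[0.06,-0.02,0],"yaw":-0.34},
  {"gripper":0.55,"slide":[0.09,-0.035,0],"yaw":-0.51},
  {"gripper":0.55,"slide":[0.12,-0.05,0],"yaw":-0.68},
  {"gripper":0.55,"slide":[0.15,-0.06,0],"yaw":-0.85},
  {"gripper":0.55,"slide":[0.18,-0.07,0],"yaw":-1.02},
  {"gripper":0.55,"slide":[0.21,-0.08,0],"yaw":-1.19},
  {"gripper":0.55,"slide":[0.235,-0.091,0],"yaw":-1.372},
])

```text
time_s: 2.1
ee_pos: [0.5358, -0.0045, 0.2249]
eef_rot: [-3.141, 0.001, 0.09]
force: [0.3, -1.1, -0.2]
grip_width: 0.0519
```

```bash
python3 - <<'E'
from h import *
from station import readout
c=snap("scene","d.npz"); crop(c,230,110,430,260,4,"pics/d.png"); o=readout.get_obs();print(o["qpos"],o["ee_pos"],o["grip_width"])
E
```

```text
[-7.85289540e-02  2.57920283e-01  1.52948948e+00 -2.96909180e-04
  1.35477093e+00  1.41327930e+00] [ 0.53750588 -0.00566234  0.22461116] 0.05201834791748143
```

View pics/d.png

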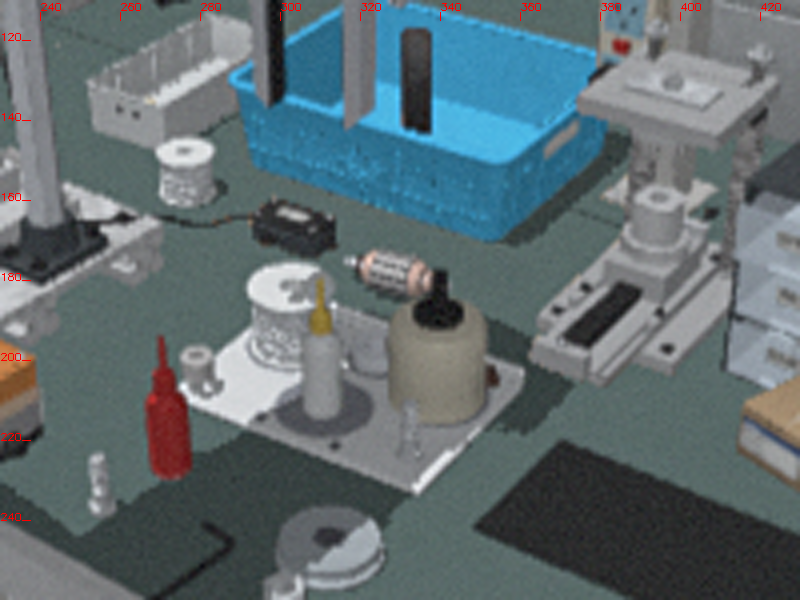

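The white bottle sits directly below the gripper, at crop (320,370), with clear space on both sides. Descending to grip it.

arm_command([
  {"gripper":0.55,"slide":[0,0,-0.05]},
  {"gripper":0.55,"slide":[0,0,-0.1]},
  {"gripper":0.55,"slide":[0,0,-0.15]},
  {"gripper":0.55,"slide":[0,0,-0.18]},
  {"gripper":0.55,"slide":[0,0,-0.197]},
  {"gripper":0,"slide":[0,0,-0.197]},
  {"gripper":0,"slide":[0,0,-0.197]},
  {"gripper":0,"slide":[0,0,-0.197]},
], grip_force=15)

```text
invalid input
```

arm_command([
  {"gripper":0.55,"slide":[0,0,-0.05],"yaw":0},
  {"gripper":0.55,"slide":[0,0,-0.1],"yaw":0},
  {"gripper":0.55,"slide":[0,0,-0.15],"yaw":0},
  {"gripper":0.55,"slide":[0,0,-0.18],"yaw":0},
  {"gripper":0.55,"slide":[0,0,-0.197],"yaw":0},
  {"gripper":0,"slide":[0,0,-0.197],"yaw":0},
  {"gripper":0,"slide":[0,0,-0.197],"yaw":0},
  {"gripper":0,"slide":[0,0,-0.197],"yaw":0},
], grip_force=15)

```text
time_s: 3.15
ee_pos: [0.5356, -0.0042, 0.0297]
eef_rot: [3.141, -0.002, 0.095]
force: [-0.0, -1.2, 4.3]
grip_width: 0.0264
```

arm_command([
  {"gripper":0,"slide":[0,0,0.02],"yaw":0},
  {"gripper":0,"slide":[0,0,0.06],"yaw":0},
  {"gripper":0,"slide":[0,0,0.11],"yaw":0},
  {"gripper":0,"slide":[0,-0.03,0.13],"yaw":0},
  {"gripper":0,"slide":[-0.005,-0.08,0.13],"yaw":0},
  {"gripper":0,"slide":[-0.01,-0.13,0.13],"yaw":0},
  {"gripper":0,"slide":[-0.01,-0.18,0.13],"yaw":0},
  {"gripper":0,"slide":[-0.01,-0.23,0.13],"yaw":0},
])

```text
time_s: 4.15
ee_pos: [0.5248, -0.2358, 0.1594]
eef_rot: [3.141, -0.001, 0.095]
force: [0.1, -0.6, 0.2]
grip_width: 0.0262
```

arm_command([
  {"gripper":0,"slide":[0,-0.015,-0.03],"yaw":0},
  {"gripper":0,"slide":[0,-0.015,-0.07],"yaw":0},
  {"gripper":0,"slide":[0,-0.015,-0.1],"yaw":0},
  {"gripper":0,"slide":[0,-0.015,-0.12],"yaw":0},
  {"gripper":0,"slide":[0,-0.015,-0.128],"yaw":0},
  {"gripper":0,"slide":[0,-0.015,-0.1315],"yaw":0},
  {"gripper":0,"slide":[0,-0.015,-0.1315],"yaw":0},
  {"gripper":0,"slide":[0,-0.015,-0.1315],"yaw":0},
])

```text
time_s: 5.15
ee_pos: [0.5253, -0.2493, 0.0277]
eef_rot: [3.141, -0.001, 0.095]
force: [0.1, 0.5, -0.8]
grip_width: 0.0259
```

arm_command([
  {"gripper":0,"slide":[0,0,-0.001],"yaw":0},
  {"gripper":0.5,"slide":[0,0,-0.001],"yaw":0},
  {"gripper":0.5,"slide":[0,0,-0.001],"yaw":0},
  {"gripper":0.5,"slide":[0,0,0.03],"yaw":0},
  {"gripper":0.5,"slide":[0,0,0.08],"yaw":0},
  {"gripper":0.5,"slide":[0,0,0.14],"yaw":0},
  {"gripper":0.5,"slide":[0,0,0.175],"yaw":0},
  {"gripper":0.5,"slide":[0.02,0.05,0.18],"yaw":0},
])

```text
time_s: 6.15
ee_pos: [0.5453, -0.201, 0.2098]
eef_rot: [3.139, -0.004, 0.091]
force: [0.5, -0.1, -0.6]
grip_width: 0.0469
```

arm_command([
  {"gripper":0.5,"slide":[0.02,0.05,0],"yaw":0},
  {"gripper":0.5,"slide":[0.035,0.1,0],"yaw":0},
  {"gripper":0.5,"slide":[0.048,0.142,0],"yaw":0},
  {"gripper":0.5,"slide":[0.048,0.142,-0.02],"yaw":0},
  {"gripper":0.5,"slide":[0.048,0.142,-0.05],"yaw":0},
  {"gripper":0.5,"slide":[0.048,0.142,-0.06],"yaw":0},
])

```text
time_s: 6.9
ee_pos: [0.5923, -0.057, 0.1453]
eef_rot: [-3.141, 0.002, 0.095]
force: [0.1, -0.2, 0.3]
grip_width: 0.047
```

```bash
python3 - <<'E'
from h import *
from station import readout
o=readout.get_obs();print(o["ee_pos"],o["eef_rot"],o["time_s"])
c=snap("scene","e.npz"); crop(c,290,120,430,260,4,"pics/e.png"); print(w2px(c,o["ee_pos"]))
E
```

```text
[ 0.59230185 -0.05699096  0.14531864] [-3.14095154e+00  2.47700636e-03  9.54729022e-02] 6.9
[[338.59665176 163.61972942]]
```

View pics/e.png

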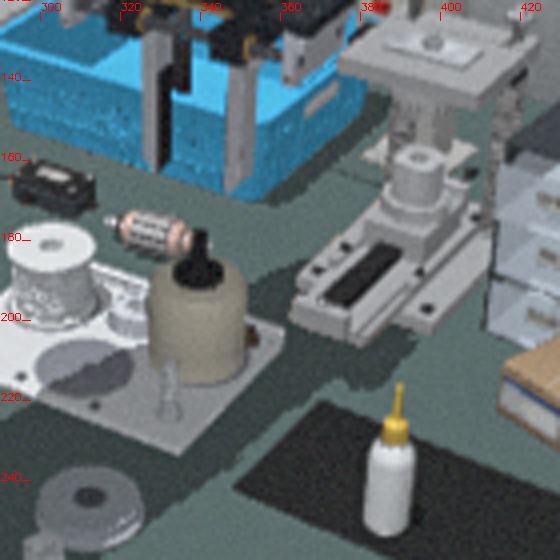

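The bottle stands upright on the mat at (387,235), and the fingers straddle the coil shaft at (340,179). Gripping the coil.

arm_command([
  {"gripper":0.5,"slide":[0,0,-0.04],"yaw":0},
  {"gripper":0.5,"slide":[0,0,-0.06],"yaw":0},
  {"gripper":0.5,"slide":[0,0,-0.0655],"yaw":0},
  {"gripper":0,"slide":[0,0,-0.0655],"yaw":0},
  {"gripper":0,"slide":[0,0,-0.0655],"yaw":0},
  {"gripper":0,"slide":[0,0,-0.0655],"yaw":0},
  {"gripper":0,"slide":[0,0,-0.0655],"yaw":0},
], grip_force=45)

```text
time_s: 7.82
ee_pos: [0.5931, -0.0573, 0.0819]
eef_rot: [3.141, -0.001, 0.095]
force: [0.6, 3.2, -1.7]
grip_width: 0.0108
```

arm_command([
  {"gripper":0,"slide":[0,0,0.015],"yaw":0},
  {"gripper":0,"slide":[0,0,0.05],"yaw":0},
  {"gripper":0,"slide":[0,0,0.09],"yaw":0},
  {"gripper":0,"slide":[0,-0.02,0.12],"yaw":0},
  {"gripper":0,"slide":[0,-0.06,0.125],"yaw":0},
  {"gripper":0,"slide":[-0.01,-0.11,0.125],"yaw":0},
  {"gripper":0,"slide":[-0.02,-0.16,0.125],"yaw":0},
  {"gripper":0,"slide":[-0.026,-0.21,0.125],"yaw":0},
])

```text
time_s: 8.82
ee_pos: [0.5664, -0.2686, 0.2076]
eef_rot: [3.141, -0.001, 0.095]
force: [0.5, -0.0, -1.4]
grip_width: 0.0107
```

arm_command([
  {"gripper":0,"slide":[0,-0.03,0],"yaw":0},
  {"gripper":0,"slide":[0,-0.039,0],"yaw":0},
  {"gripper":0,"slide":[0,-0.039,-0.03],"yaw":0},
  {"gripper":0,"slide":[0,-0.039,-0.07],"yaw":0},
  {"gripper":0,"slide":[0,-0.039,-0.1],"yaw":0},
  {"gripper":0,"slide":[0,-0.039,-0.12],"yaw":0},
  {"gripper":0,"slide":[0,-0.039,-0.127],"yaw":0},
  {"gripper":0,"slide":[0,-0.039,-0.127],"yaw":0},
])

```text
time_s: 9.82
ee_pos: [0.5674, -0.3062, 0.0803]
eef_rot: [3.141, -0.001, 0.096]
force: [-0.2, -0.6, -1.6]
grip_width: 0.0106
```

```bash
python3 - <<'E'
from h import *
from station import readout
o=readout.get_obs();print(o["ee_pos"],o["eef_rot"],o["force"],o["grip_width"],o["time_s"])
c=snap("scene","f.npz"); crop(c,290,140,470,280,4,"pics/f.png")
E
```

```text
[ 0.5674303  -0.30617389  0.08032148] [ 3.14097505e+00 -9.41575721e-04  9.55730223e-02] [-0.21793523 -0.61942191 -1.58126497] 0.010607058391670076 9.825
```

View pics/f.png

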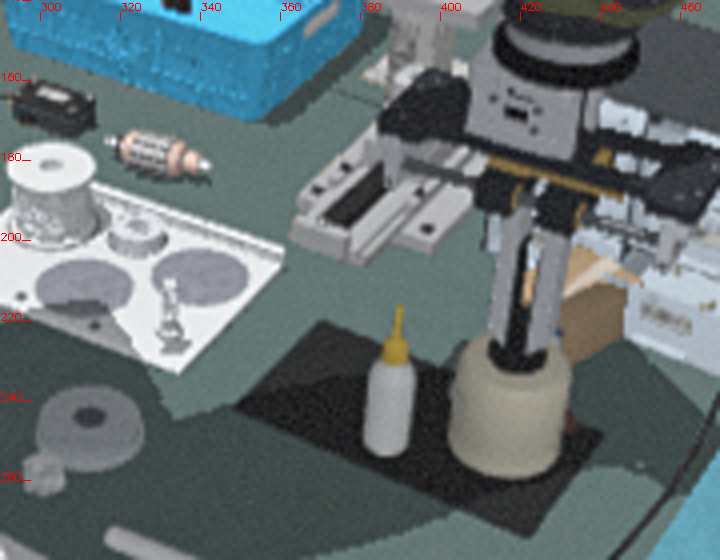

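arm_command([
  {"gripper":0,"slide":[0,0,-0.001],"yaw":0},
  {"gripper":0,"slide":[0,0,-0.002],"yaw":0},
  {"gripper":0.4,"slide":[0,0,-0.002],"yaw":0},
  {"gripper":0.4,"slide":[0,0,-0.002],"yaw":0},
  {"gripper":0.4,"slide":[0,0,0.03],"yaw":0},
  {"gripper":0.4,"slide":[0,0,0.08],"yaw":0},
  {"gripper":0.85,"slide":[0,0.05,0.11],"yaw":0},
  {"gripper":0.85,"slide":[0,0.1,0.11],"yaw":0},
])

```text
time_s: 10.88
ee_pos: [0.5675, -0.2056, 0.192]
eef_rot: [3.14, -0.004, 0.094]
force: [1.2, 0.3, -0.5]
grip_width: 0.0542
```

arm_command([
  {"gripper":0.85,"slide":[0.005,0.06,-0.02],"yaw":0},
  {"gripper":0.85,"slide":[0.01,0.12,-0.04],"yaw":0},
  {"gripper":0.85,"slide":[0.014,0.18,-0.06],"yaw":0},
  {"gripper":0.85,"slide":[0.015,0.24,-0.07],"yaw":0},
  {"gripper":0.85,"slide":[0.015,0.264,-0.09],"yaw":0},
  {"gripper":0.85,"slide":[0.015,0.264,-0.1],"yaw":0},
  {"gripper":0.85,"slide":[0.015,0.264,-0.1],"yaw":0},
])

```text
time_s: 11.75
ee_pos: [0.5818, 0.0569, 0.089]
eef_rot: [3.141, 0.001, 0.095]
force: [-0.7, 0.1, 0.5]
grip_width: 0.08
```

```bash
python3 - <<'E'
from h import *
from station import readout
o=readout.get_obs();print(o["ee_pos"],o["eef_rot"],o["force"],o["grip_width"],o["time_s"])
c=snap("scene","g.npz"); crop(c,260,130,450,280,4,"pics/g.png")
E
```

```text
[0.58177254 0.05693817 0.08900978] [3.14148739e+00 1.07113416e-03 9.48332086e-02] [-0.74486372  0.10022144  0.45881774] 0.0800035877074771 11.75
```

View pics/g.png

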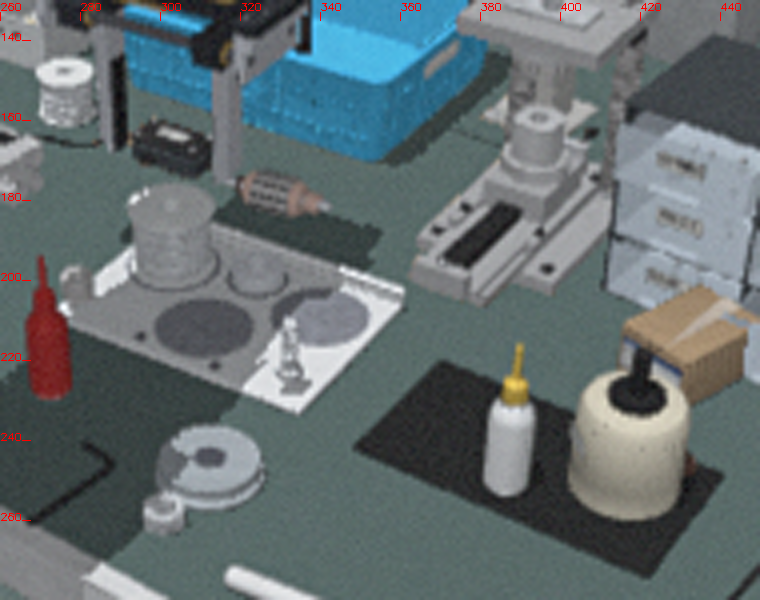

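The coil and bottle stand upright on the mat, at crop (628,440) and (508,440). The open fingers straddle the spool at (171,203). Gripping it.

arm_command([
  {"gripper":0.85,"slide":[0,0,-0.025],"yaw":0},
  {"gripper":0.85,"slide":[0,0,-0.045],"yaw":0},
  {"gripper":0.85,"slide":[0,0,-0.063],"yaw":0},
  {"gripper":0.85,"slide":[0,0,-0.063],"yaw":0},
  {"gripper":0,"slide":[0,0,-0.063],"yaw":0},
  {"gripper":0,"slide":[0,0,-0.063],"yaw":0},
  {"gripper":0,"slide":[0,0,-0.063],"yaw":0},
  {"gripper":0,"slide":[0,0,-0.063],"yaw":0},
], grip_force=40)

```text
time_s: 12.8
ee_pos: [0.5824, 0.0577, 0.0272]
eef_rot: [3.141, -0.001, 0.095]
force: [-1.5, -1.7, 6.8]
grip_width: 0.0599
```

arm_command([
  {"gripper":0,"slide":[0,0,0.015],"yaw":0},
  {"gripper":0,"slide":[0,0,0.05],"yaw":0},
  {"gripper":0,"slide":[0,0,0.09],"yaw":0},
  {"gripper":0,"slide":[0,-0.02,0.12],"yaw":0},
  {"gripper":0,"slide":[0,-0.06,0.12],"yaw":0},
  {"gripper":0,"slide":[-0.005,-0.11,0.12],"yaw":0},
  {"gripper":0,"slide":[-0.01,-0.16,0.12],"yaw":0},
  {"gripper":0,"slide":[-0.012,-0.21,0.12],"yaw":0},
])

```text
time_s: 13.8
ee_pos: [0.5695, -0.1535, 0.1471]
eef_rot: [-3.141, -0.0, 0.096]
force: [0.0, -0.4, -4.2]
grip_width: 0.0599
```

arm_command([
  {"gripper":0,"slide":[0,-0.03,0],"yaw":0},
  {"gripper":0,"slide":[0,-0.038,-0.01],"yaw":0},
  {"gripper":0,"slide":[0,-0.038,-0.04],"yaw":0},
  {"gripper":0,"slide":[0,-0.038,-0.08],"yaw":0},
  {"gripper":0,"slide":[0,-0.038,-0.11],"yaw":0},
  {"gripper":0,"slide":[0,-0.038,-0.119],"yaw":0},
  {"gripper":0,"slide":[0,-0.038,-0.122],"yaw":0},
  {"gripper":0,"slide":[0,-0.038,-0.123],"yaw":0},
])

```text
time_s: 14.8
ee_pos: [0.5706, -0.1899, 0.0252]
eef_rot: [3.141, -0.001, 0.096]
force: [-7.1, 5.0, 12.6]
grip_width: 0.0602
```

arm_command([
  {"gripper":0.5,"slide":[0,0,0.001],"yaw":0},
  {"gripper":0.82,"slide":[0,0,0.001],"yaw":0},
  {"gripper":0.82,"slide":[0,0,0.001],"yaw":0},
  {"gripper":0.82,"slide":[0,0,0.02],"yaw":0},
  {"gripper":0.82,"slide":[0,0,0.06],"yaw":0},
  {"gripper":0.82,"slide":[0,0,0.11],"yaw":0},
  {"gripper":0.82,"slide":[0,0,0.11],"yaw":0},
])

```text
time_s: 15.68
ee_pos: [0.5717, -0.1909, 0.139]
eef_rot: [3.138, -0.007, 0.095]
force: [0.1, 0.4, -0.5]
grip_width: 0.0769
```

```bash
python3 - <<'E'
from h import *
from station import readout
o=readout.get_obs();print(o["ee_pos"],o["force"],o["grip_width"],o["time_s"])
c=snap("scene","i.npz"); t=snap("top","it.npz"); crop(c,290,140,450,270,3,"pics/i1.png");crop(t,255,155,475,285,3,"pics/i2.png")
a=cv2.imread("pics/i1.png");b=cv2.imread("pics/i2.png")[:,:]
w=max(a.shape[1],b.shape[1]);pad=lambda m:cv2.copyMakeBorder(m,0,0,0,w-m.shape[1],0)
cv2.imwrite("pics/i.png",cv2.resize(np.vstack([pad(a),pad(b)]),None,fx=.76,fy=.76,interpolation=cv2.INTER_AREA)); cv2.imwrite("pics/i2c.png",b)
E
```

```text
[ 0.5717479  -0.19088156  0.13898724] [ 0.10789954  0.42652867 -0.4760977 ] 0.07692624540170559 15.675
```

View pics/i.png

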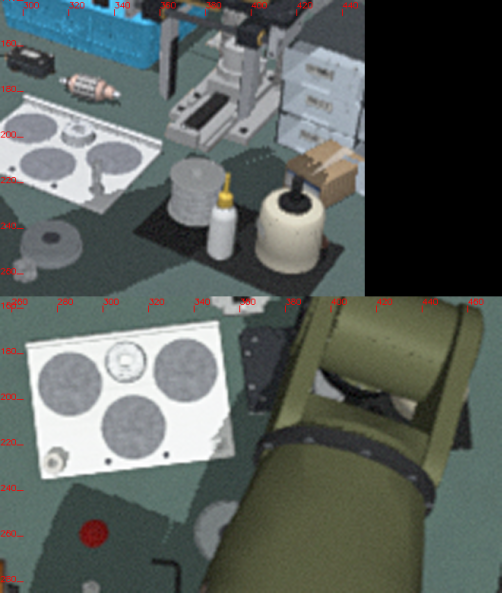

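All three stand upright on the mat, and the bearing is still in place at top px (310,185). I'll fit the circles automatically.

```bash
python3 - <<'E'
from h import *
t=load("it.npz");g=cv2.cvtColor(t["color"],cv2.COLOR_RGB2GRAY)
r=g[160:235,262:362]; m=((r<185)&(r>110)).astype(np.uint8)
n,l,s,ct=cv2.connectedComponentsWithStats(cv2.morphologyEx(m,cv2.MORPH_OPEN,np.ones((3,3))))
for i in range(1,n):
    if 300<s[i,4]<900:
        (x,y),rad=cv2.minEnclosingCircle(np.argwhere(l==i)[:,::-1].astype(np.float32)); print("disc",ct[i]+[262,160],rad,px2w(t,ct[i]+[262,160],.006)[:2])
a=load("a_top.npz");
for nm,im,box,rr,z in(("bearing",t,(170,200,295,325),(6,11),.018),("anvil",a,(235,285,330,382),(12,18),.014)):
    k=4;y0,y1,x0,x1=box;q=cv2.resize(cv2.cvtColor(im["color"],cv2.COLOR_RGB2GRAY)[y0:y1,x0:x1],None,fx=k,fy=k,interpolation=cv2.INTER_CUBIC)
    h=cv2.HoughCircles(q,cv2.HOUGH_GRADIENT,1.5,200,param1=120,param2=15,minRadius=rr[0]*k,maxRadius=rr[1]*k)
    for c in h[0]: p=(c[0]/k+x0-.375,c[1]/k+y0-.375);print(nm,p,c[2]/k,px2w(im,p,z)[:2])
E
```

```text
disc [335.77722772 186.97029703] 13.929603576660156 [ 0.59525052 -0.06087147]
disc [285.22824302 192.92446634] 13.93669319152832 [0.58466348 0.05845357]
disc [313.2019544 211.8257329] 14.042539596557617 [ 0.5382313 -0.0061224]
bearing (np.float32(308.6875), np.float32(182.9375)) 8.6625 [0.60527431 0.00234647]
anvil (np.float32(355.3125), np.float32(258.8125)) 13.425 [ 0.42639432 -0.10040754]
```

arm_command([
  {"gripper":0.65,"slide":[0.01,0.055,0.01],"yaw":0},
  {"gripper":0.65,"slide":[0.02,0.11,0.0],"yaw":0},
  {"gripper":0.65,"slide":[0.03,0.165,-0.03],"yaw":0},
  {"gripper":0.65,"slide":[0.0345,0.192,-0.06],"yaw":0},
  {"gripper":0.65,"slide":[0.0345,0.192,-0.08],"yaw":0},
  {"gripper":0.65,"slide":[0.0345,0.192,-0.08],"yaw":0},
])

```text
time_s: 16.52
ee_pos: [0.6031, 0.0021, 0.0513]
eef_rot: [-3.141, 0.004, 0.096]
force: [-0.2, -0.4, 0.0]
grip_width: 0.0611
```

arm_command([
  {"gripper":0.65,"slide":[0,0,-0.02],"yaw":0},
  {"gripper":0.65,"slide":[0,0,-0.035],"yaw":0},
  {"gripper":0.65,"slide":[0,0,-0.044],"yaw":0},
  {"gripper":0.65,"slide":[0,0,-0.044],"yaw":0},
  {"gripper":0,"slide":[0,0,-0.044],"yaw":0},
  {"gripper":0,"slide":[0,0,-0.044],"yaw":0},
  {"gripper":0,"slide":[0,0,-0.044],"yaw":0},
  {"gripper":0,"slide":[0,0,-0.044],"yaw":0},
], grip_force=20)

```text
time_s: 17.52
ee_pos: [0.6047, 0.0018, 0.0098]
eef_rot: [3.141, -0.001, 0.095]
force: [-1.1, -1.3, 2.7]
grip_width: 0.0356
```

arm_command([
  {"gripper":0,"slide":[0,0,0.02],"yaw":0},
  {"gripper":0,"slide":[0,0,0.07],"yaw":0},
  {"gripper":0,"slide":[-0.03,-0.02,0.08],"yaw":0},
  {"gripper":0,"slide":[-0.07,-0.04,0.08],"yaw":0},
  {"gripper":0,"slide":[-0.11,-0.06,0.08],"yaw":0},
  {"gripper":0,"slide":[-0.15,-0.085,0.08],"yaw":0},
  {"gripper":0,"slide":[-0.178,-0.1,0.07],"yaw":0},
  {"gripper":0,"slide":[-0.178,-0.1,0.045],"yaw":0},
])

```text
time_s: 18.52
ee_pos: [0.4262, -0.0992, 0.0562]
eef_rot: [3.14, -0.003, 0.094]
force: [0.8, -0.1, -0.7]
grip_width: 0.0358
```

arm_command([
  {"gripper":0,"slide":[0,0,-0.015],"yaw":0},
  {"gripper":0,"slide":[0,0,-0.025],"yaw":0},
  {"gripper":0,"slide":[0,0,-0.033],"yaw":0},
  {"gripper":0,"slide":[0,0,-0.034],"yaw":0},
  {"gripper":0,"slide":[0,0,-0.034],"yaw":0},
])

```text
time_s: 19.15
ee_pos: [0.4267, -0.0981, 0.0207]
eef_rot: [3.141, -0.0, 0.095]
force: [0.0, 0.1, -0.7]
grip_width: 0.0358
```

```bash
python3 - <<'E'
from h import *
from station import readout
o=readout.get_obs();print(o["ee_pos"],o["force"],o["grip_width"],o["time_s"])
c=snap("scene","j.npz"); crop(c,270,190,370,290,6,"pics/j.png")
E
```

```text
[ 0.42668777 -0.09814933  0.02068229] [ 0.01575296  0.05202088 -0.66752094] 0.03582950169700443 19.15
```

View pics/j.png

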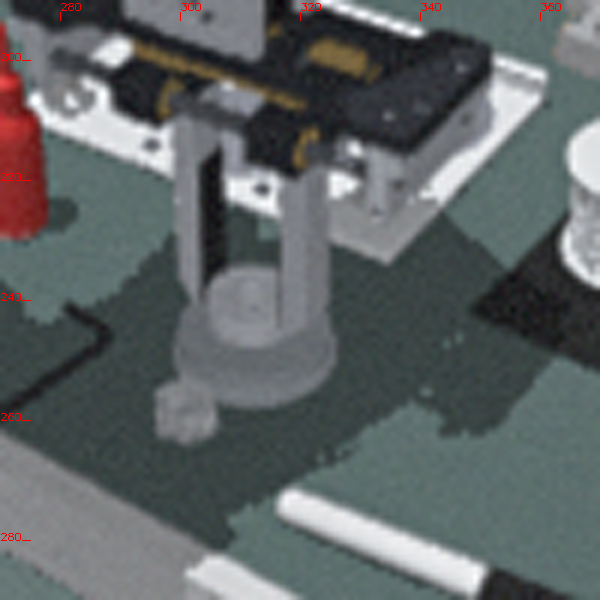

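The bearing is held over the middle of the anvil: base around crop (252,331), anvil top centre around (255,334). Lowering and releasing.

arm_command([
  {"gripper":0,"slide":[0.001,0,-0.001],"yaw":0},
  {"gripper":0,"slide":[0.001,0,-0.002],"yaw":0},
  {"gripper":0,"slide":[0.001,0,-0.003],"yaw":0},
  {"gripper":0.7,"slide":[0.001,0,-0.003],"yaw":0},
  {"gripper":0.7,"slide":[0.001,0,-0.003],"yaw":0},
  {"gripper":0.7,"slide":[0.001,0,-0.003],"yaw":0},
  {"gripper":0.7,"slide":[0.001,0,0.03],"yaw":0},
  {"gripper":0.7,"slide":[0.001,0,0.08],"yaw":0},
])

```text
time_s: 20.2
ee_pos: [0.4266, -0.0979, 0.1006]
eef_rot: [-3.14, 0.003, 0.095]
force: [1.0, -0.9, 0.4]
grip_width: 0.0656
```

arm_command([
  {"gripper":0.82,"slide":[0.03,-0.02,0.03],"yaw":0},
  {"gripper":0.82,"slide":[0.08,-0.05,0.06],"yaw":0},
  {"gripper":0.82,"slide":[0.12,-0.08,0.06],"yaw":0},
  {"gripper":0.82,"slide":[0.1425,-0.092,0.06],"yaw":0},
  {"gripper":0.82,"slide":[0.1425,-0.092,0.03],"yaw":0},
  {"gripper":0.82,"slide":[0.1425,-0.092,0.03],"yaw":0},
])

```text
time_s: 20.95
ee_pos: [0.5689, -0.1898, 0.1283]
eef_rot: [-3.14, 0.004, 0.095]
force: [0.5, 0.2, -0.1]
grip_width: 0.077
```

```bash
python3 - <<'E'
from h import *
from station import readout
o=readout.get_obs();print(o["ee_pos"],o["force"],o["grip_width"],o["time_s"])
c=snap("scene","k.npz"); crop(c,290,130,450,270,4,"pics/k.png")
E
```

```text
[ 0.56888196 -0.1898065   0.12828874] [ 0.47515831  0.19629401 -0.05837926] 0.07696104333091947 20.95
```

View pics/k.png

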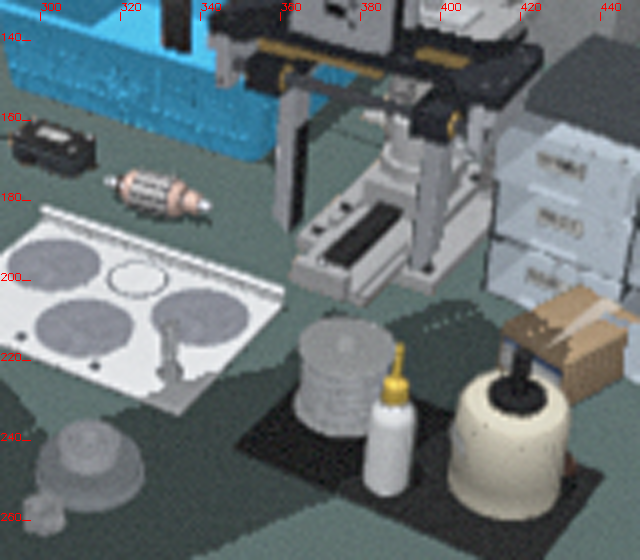

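The bearing lies on the anvil at crop (88,450). The fingers straddle the spool at (345,350), so I'm starting the returns with it.

arm_command([
  {"gripper":0.82,"slide":[0,0,-0.04],"yaw":0},
  {"gripper":0.82,"slide":[0,0,-0.075],"yaw":0},
  {"gripper":0.82,"slide":[0,0,-0.1],"yaw":0},
  {"gripper":0.82,"slide":[0,0,-0.106],"yaw":0},
  {"gripper":0,"slide":[0,0,-0.106],"yaw":0},
  {"gripper":0,"slide":[0,0,-0.106],"yaw":0},
  {"gripper":0,"slide":[0,0,-0.106],"yaw":0},
  {"gripper":0,"slide":[0,0,-0.106],"yaw":0},
], grip_force=40)

```text
time_s: 22.0
ee_pos: [0.5707, -0.1904, 0.026]
eef_rot: [3.141, -0.002, 0.095]
force: [-0.6, 1.4, 7.7]
grip_width: 0.0599
```

arm_command([
  {"gripper":0,"slide":[0,0,0.015],"yaw":0},
  {"gripper":0,"slide":[0,0,0.05],"yaw":0},
  {"gripper":0,"slide":[0,0.01,0.09],"yaw":0},
  {"gripper":0,"slide":[0,0.04,0.11],"yaw":0},
  {"gripper":0,"slide":[0.003,0.09,0.11],"yaw":0},
  {"gripper":0,"slide":[0.006,0.14,0.11],"yaw":0},
  {"gripper":0,"slide":[0.01,0.19,0.11],"yaw":0},
  {"gripper":0,"slide":[0.012,0.235,0.11],"yaw":0},
])

```text
time_s: 23.0
ee_pos: [0.5818, 0.0466, 0.1354]
eef_rot: [3.142, -0.0, 0.096]
force: [-0.4, 0.3, -3.1]
grip_width: 0.0599
```

arm_command([
  {"gripper":0,"slide":[0,0.013,-0.005],"yaw":0},
  {"gripper":0,"slide":[0,0.013,-0.04],"yaw":0},
  {"gripper":0,"slide":[0,0.013,-0.08],"yaw":0},
  {"gripper":0,"slide":[0,0.013,-0.1],"yaw":0},
  {"gripper":0,"slide":[0,0.013,-0.107],"yaw":0},
  {"gripper":0,"slide":[0,0.013,-0.108],"yaw":0},
  {"gripper":0,"slide":[0,0.013,-0.108],"yaw":0},
])

```text
time_s: 23.88
ee_pos: [0.5824, 0.0573, 0.028]
eef_rot: [3.141, -0.001, 0.095]
force: [-3.7, -1.2, 6.6]
grip_width: 0.0598
```

arm_command([
  {"gripper":0.82,"slide":[0,0,0],"yaw":0},
  {"gripper":0.82,"slide":[0,0,0],"yaw":0},
  {"gripper":0.82,"slide":[0,0,0],"yaw":0},
  {"gripper":0.82,"slide":[0,0,0.02],"yaw":0},
  {"gripper":0.82,"slide":[0,0,0.06],"yaw":0},
  {"gripper":0.6,"slide":[0,-0.03,0.11],"yaw":0},
  {"gripper":0.4,"slide":[0,-0.09,0.13],"yaw":0},
  {"gripper":0.4,"slide":[-0.005,-0.15,0.13],"yaw":0},
])

```text
time_s: 24.88
ee_pos: [0.5776, -0.0937, 0.1585]
eef_rot: [3.14, -0.003, 0.096]
force: [1.5, -0.8, -0.4]
grip_width: 0.0503
```

arm_command([
  {"gripper":0.4,"slide":[-0.003,-0.06,0],"yaw":0},
  {"gripper":0.4,"slide":[-0.006,-0.12,0],"yaw":0},
  {"gripper":0.4,"slide":[-0.009,-0.18,0],"yaw":0},
  {"gripper":0.4,"slide":[-0.01,-0.214,0],"yaw":0},
  {"gripper":0.4,"slide":[-0.01,-0.214,-0.02],"yaw":0},
  {"gripper":0.4,"slide":[-0.01,-0.214,-0.03],"yaw":0},
  {"gripper":0.4,"slide":[-0.01,-0.214,-0.03],"yaw":0},
])

```text
time_s: 25.75
ee_pos: [0.5668, -0.3056, 0.1259]
eef_rot: [-3.141, 0.001, 0.096]
force: [0.4, -0.5, 0.2]
grip_width: 0.0377
```

```bash
python3 - <<'E'
from h import *
from station import readout
o=readout.get_obs();print(o["ee_pos"],o["force"],o["grip_width"],o["time_s"])
c=snap("scene","l.npz"); crop(c,270,140,450,270,4,"pics/l.png")
E
```

```text
[ 0.56684409 -0.30561205  0.12588173] [ 0.38242334 -0.51325512  0.16007404] 0.037736309341308866 25.75
```

View pics/l.png

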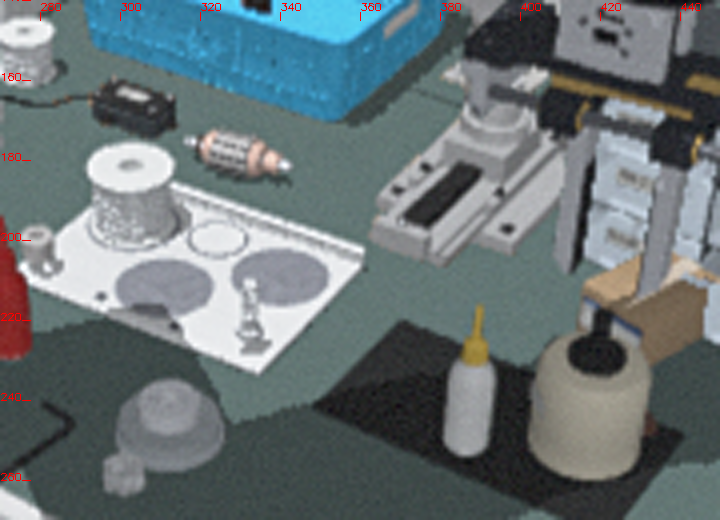

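The spool is back on its disc at crop (131,195), upright. The fingers are over the coil shaft at (600,325). Taking the coil back.

arm_command([
  {"gripper":0.4,"slide":[0,0,-0.025],"yaw":0},
  {"gripper":0.4,"slide":[0,0,-0.042],"yaw":0},
  {"gripper":0.4,"slide":[0,0,-0.047],"yaw":0},
  {"gripper":0,"slide":[0,0,-0.047],"yaw":0},
  {"gripper":0,"slide":[0,0,-0.047],"yaw":0},
  {"gripper":0,"slide":[0,0,-0.047],"yaw":0},
  {"gripper":0,"slide":[0,0,-0.047],"yaw":0},
], grip_force=45)

```text
time_s: 26.68
ee_pos: [0.5672, -0.3064, 0.0801]
eef_rot: [3.141, -0.001, 0.095]
force: [-0.6, -0.8, 3.1]
grip_width: 0.0105
```

arm_command([
  {"gripper":0,"slide":[0,0,0.015],"yaw":0},
  {"gripper":0,"slide":[0,0,0.05],"yaw":0},
  {"gripper":0,"slide":[0,0,0.09],"yaw":0},
  {"gripper":0,"slide":[0,0.015,0.12],"yaw":0},
  {"gripper":0,"slide":[0.006,0.06,0.125],"yaw":0},
  {"gripper":0,"slide":[0.012,0.11,0.125],"yaw":0},
  {"gripper":0,"slide":[0.02,0.16,0.125],"yaw":0},
  {"gripper":0,"slide":[0.026,0.21,0.125],"yaw":0},
])

```text
time_s: 27.68
ee_pos: [0.5929, -0.0945, 0.2054]
eef_rot: [3.142, -0.001, 0.095]
force: [0.3, -0.3, -1.4]
grip_width: 0.0109
```

arm_command([
  {"gripper":0,"slide":[0,0.03,0],"yaw":0},
  {"gripper":0,"slide":[0,0.039,0],"yaw":0},
  {"gripper":0,"slide":[0,0.039,-0.03],"yaw":0},
  {"gripper":0,"slide":[0,0.039,-0.07],"yaw":0},
  {"gripper":0,"slide":[0,0.039,-0.1],"yaw":0},
  {"gripper":0,"slide":[0,0.039,-0.119],"yaw":0},
  {"gripper":0,"slide":[0,0.039,-0.123],"yaw":0},
  {"gripper":0,"slide":[0,0.039,-0.123],"yaw":0},
])

```text
time_s: 28.68
ee_pos: [0.5935, -0.0575, 0.0825]
eef_rot: [3.141, -0.001, 0.095]
force: [0.6, 0.3, -1.8]
grip_width: 0.0108
```

arm_command([
  {"gripper":0,"slide":[0,0,-0.001],"yaw":0},
  {"gripper":0,"slide":[0,0,-0.002],"yaw":0},
  {"gripper":0.4,"slide":[0,0,-0.002],"yaw":0},
  {"gripper":0.4,"slide":[0,0,-0.002],"yaw":0},
  {"gripper":0.4,"slide":[0,0,0.03],"yaw":0},
  {"gripper":0.4,"slide":[0,0,0.07],"yaw":0},
  {"gripper":0.5,"slide":[-0.02,-0.05,0.08],"yaw":0},
  {"gripper":0.5,"slide":[-0.04,-0.1,0.08],"yaw":0},
])

```text
time_s: 29.68
ee_pos: [0.5528, -0.1581, 0.1626]
eef_rot: [3.141, -0.002, 0.097]
force: [0.7, 0.2, -0.4]
grip_width: 0.0468
```

arm_command([
  {"gripper":0.5,"slide":[-0.02,-0.05,0],"yaw":0},
  {"gripper":0.5,"slide":[-0.028,-0.092,0],"yaw":0},
  {"gripper":0.5,"slide":[-0.028,-0.092,0],"yaw":0},
  {"gripper":0.5,"slide":[-0.028,-0.092,-0.03],"yaw":0},
  {"gripper":0.5,"slide":[-0.028,-0.092,-0.07],"yaw":0},
  {"gripper":0.5,"slide":[-0.028,-0.092,-0.11],"yaw":0},
  {"gripper":0.5,"slide":[-0.028,-0.092,-0.134],"yaw":0},
  {"gripper":0.5,"slide":[-0.028,-0.092,-0.134],"yaw":0},
])

```text
time_s: 30.68
ee_pos: [0.5244, -0.2479, 0.026]
eef_rot: [-3.14, 0.003, 0.096]
force: [0.1, -0.1, 0.5]
grip_width: 0.0472
```

arm_command([
  {"gripper":0,"slide":[0,0,-0.0005],"yaw":0},
  {"gripper":0,"slide":[0,0,-0.0005],"yaw":0},
  {"gripper":0,"slide":[0,0,-0.0005],"yaw":0},
], grip_force=15)

```text
time_s: 31.05
ee_pos: [0.5255, -0.2493, 0.0281]
eef_rot: [3.141, -0.002, 0.095]
force: [-0.5, 1.0, 4.5]
grip_width: 0.0262
```

Bottle gripped (26 mm opening). Commanded pose is (0.5255, -0.252, 0.0265); carrying it back to (0.5355, -0.007, 0.028).

arm_command([
  {"gripper":0,"slide":[0,0,0.02],"yaw":0},
  {"gripper":0,"slide":[0,0,0.06],"yaw":0},
  {"gripper":0,"slide":[0,0,0.11],"yaw":0},
  {"gripper":0,"slide":[0,0.03,0.135],"yaw":0},
  {"gripper":0,"slide":[0.005,0.08,0.135],"yaw":0},
  {"gripper":0,"slide":[0.01,0.13,0.135],"yaw":0},
  {"gripper":0,"slide":[0.01,0.18,0.135],"yaw":0},
  {"gripper":0,"slide":[0.01,0.23,0.135],"yaw":0},
])

```text
time_s: 32.05
ee_pos: [0.5348, -0.0176, 0.1623]
eef_rot: [3.142, -0.001, 0.095]
force: [1.7, -0.9, -0.4]
grip_width: 0.0262
```

arm_command([
  {"gripper":0,"slide":[0,0.015,0],"yaw":0},
  {"gripper":0,"slide":[0,0.015,-0.04],"yaw":0},
  {"gripper":0,"slide":[0,0.015,-0.08],"yaw":0},
  {"gripper":0,"slide":[0,0.015,-0.11],"yaw":0},
  {"gripper":0,"slide":[0,0.015,-0.128],"yaw":0},
  {"gripper":0,"slide":[0,0.015,-0.133],"yaw":0},
  {"gripper":0,"slide":[0,0.015,-0.134],"yaw":0},
  {"gripper":0,"slide":[0,0.015,-0.134],"yaw":0},
])

```text
time_s: 33.05
ee_pos: [0.5356, -0.0045, 0.0295]
eef_rot: [3.141, -0.001, 0.095]
force: [-4.4, 0.3, 7.5]
grip_width: 0.0261
```

arm_command([
  {"gripper":0.5,"slide":[0,0,0],"yaw":0},
  {"gripper":0.5,"slide":[0,0,0],"yaw":0},
  {"gripper":0.5,"slide":[0,0,0.03],"yaw":0},
  {"gripper":0.5,"slide":[0,0,0.08],"yaw":0},
  {"gripper":0.5,"slide":[0,0,0.14],"yaw":0},
  {"gripper":0.5,"slide":[0,0,0.18],"yaw":0},
  {"gripper":0.5,"slide":[-0.05,-0.05,0.19],"yaw":0},
  {"gripper":0.5,"slide":[-0.1,-0.1,0.19],"yaw":0},
])

```text
time_s: 34.05
ee_pos: [0.4461, -0.0929, 0.2185]
eef_rot: [3.141, -0.002, 0.097]
force: [0.2, -1.9, -0.5]
grip_width: 0.0471
```

arm_command([
  {"gripper":0.5,"slide":[0.02,-0.06,0],"yaw":0},
  {"gripper":0.5,"slide":[0.04,-0.12,0],"yaw":0},
  {"gripper":0.5,"slide":[0.06,-0.17,0],"yaw":0},
  {"gripper":0.5,"slide":[0.06,-0.17,0],"yaw":0},
])

```text
time_s: 34.55
ee_pos: [0.5071, -0.2649, 0.2166]
eef_rot: [-3.141, 0.001, 0.092]
force: [-0.1, 1.3, -0.6]
grip_width: 0.0468
```

```bash
python3 - <<'E'
from h import *
from station import readout
o=readout.get_obs();print(o["ee_pos"],o["force"],o["grip_width"],o["time_s"])
c=snap("scene","m.npz"); t=snap("top","mt.npz"); crop(c,265,160,385,270,4,"pics/m1.png");crop(t,255,155,385,285,4,"pics/m2.png")
a=cv2.imread("pics/m1.png");b=cv2.imread("pics/m2.png");o=load("a_top.npz");crop(o,255,155,385,285,4,"pics/m0.png")
b=b[:480];a=a[:480];a=cv2.copyMakeBorder(a,0,480-a.shape[0],0,0,0)
m=np.hstack([a,b]);cv2.imwrite("pics/m.png",cv2.resize(m,None,fx=.79,fy=.79,interpolation=cv2.INTER_AREA))
d=cv2.absdiff(t["color"],o["color"])[160:235,262:362].max(2);print("changed px on stand",(d>60).sum(),np.argwhere(d>60)[:25].tolist())
# shifts by template match
g=lambda q:cv2.cvtColor(q["color"],cv2.COLOR_RGB2GRAY)
for n,(u,v,r) in dict(spool=(285,192,15),coil=(336,186,15),bottle=(313,211,6)).items():
    T=g(o)[v-r:v+r+1,u-r:u+r+1];S=g(t)[v-r-8:v+r+9,u-r-8:u+r+9]
    R=cv2.matchTemplate(S,T,cv2.TM_CCOEFF_NORMED);_,mx,_,l=cv2.minMaxLoc(R);print(n,mx,np.array(l)-8,"px (~2.2mm/px)")
E
```

```text
[ 0.50708991 -0.26489383  0.21664967] [-0.09085934  1.27481475 -0.5809727 ] 0.04676236844080088 34.55
changed px on stand 213 [[10, 80], [10, 81], [11, 83], [12, 82], [12, 83], [12, 84], [13, 64], [13, 80], [13, 83], [13, 84], [14, 63], [14, 66], [14, 84], [14, 85], [14, 86], [15, 62], [15, 64], [15, 65], [15, 82], [15, 83], [15, 85], [15, 86], [15, 87], [16, 61], [16, 63]]
spool 0.9898965954780579 [0 0] px (~2.2mm/px)
coil 0.9601883292198181 [-1  0] px (~2.2mm/px)
bottle 0.948514461517334 [-1  1] px (~2.2mm/px)
```

View pics/m.png

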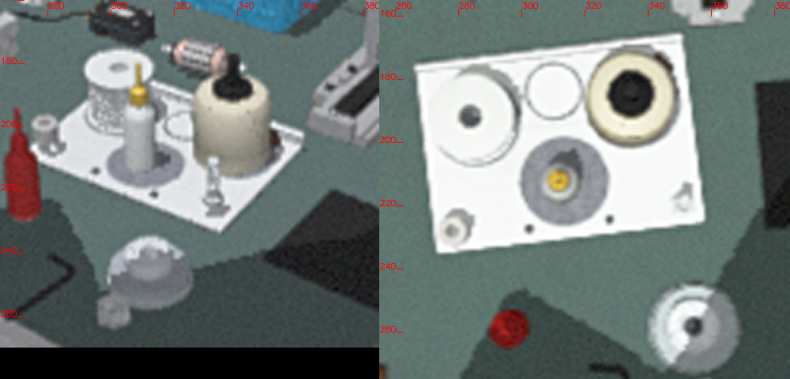

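All three are back within about 1 px (roughly 3 mm) of where they stood. In the top view the bearing's bore, at picture (692,326), matches the anvil's centre at (693,327). Handing in.

```bash
python3 -c "
from station import job
print(job.hand_in())"
```

```text
the job is handed in; nothing more can be done
None
```

The job is done and handed in at about 35 s of the 141 s allowed; `hand_in` gives no verdict. I moved the bottle, coil and spool upright onto the mat, laid the bearing on the anvil, then put the spool, coil and bottle back at the poses where I had gripped them.

**Last checks:**
- **Parts on the stand:** matching the top camera picture against the first one showed shifts of 0 px for the spool, 1 px for the coil and about 1.4 px for the bottle. That is at most about 3 mm, against the 15 mm allowed, and all three look upright.
- **Bearing:** it lies flat and looks centred on the anvil to within 1–2 mm, judged by eye in the top view.
- **Gripper:** it ended open, about 0.2 m above the bench and away from the parts.

**What failed or disagreed:** two move calls were refused as "invalid input" because the rows lacked the gripper or yaw value; the arm did not move. The scene camera's positions differed from the top camera's by about 3–4 mm, and the measured y ran about 2–3 mm off the commanded value. I allowed for both.

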